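# Fetch the tealight from behind the ceramic houses

### The arm

A 6-joint arm with a two-finger parallel gripper is mounted at the origin on a cart in front of the work surface, level with it; the furniture and walls round the work are solid. World frame = base frame: x ahead of the robot, y to its left, z up, the work surface at z = 0. Lengths are in m, angles in rad, forces in N, time in s.
With the tool pointing down it reaches from about 0.325 to 0.775 m from the base axis. Payload 5.5 kg.
Tool frame: the origin (TCP) lies between the finger pads; the fingertips stand 8 mm ahead of it and the grasp point (between the pads) lies 11 mm behind it (tcp_to_tips is the distance from the TCP to the fingertips, in m); z points along the fingers, y is the line along which they close (so a half turn about z gives the same grasp; the last joint's range is limited). The gripper opens to 88 mm and grips with 3 to 60 N. Pads are 20 mm wide; open, the fingers measure 115 mm over their backs; the gripper's body (75 mm by 178 mm) begins 61 mm behind the grasp point.
Start: joints at [-1.267, 0.091, 1.231, -0, 1.82, -0.057], TCP at [0.212, -0.561, 0.231] pointing down, gripper open.
Joint ranges: [-2.87, 2.87], [-0.86, 2.18], [0.17, 2.46], [-1.51, 4.65], [0.06, 2.69], [-2.65, 2.65]. Speed limits (rad/s): [2.57, 2.57, 3.01, 3.14, 3.14, 3.14].

### API

Orientations are given as a unit quaternion [w, x, y, z].
In Python, from bench import * gives the robot as it stands. Calls block until the motion is done:
- move_to(position, orientation): joint-space move of the TCP to a pose.
- move_l(position, speed=0.15, orientation=None): straight line of the TCP; orientation=None keeps the orientation; speed is the mean speed in m/s.
- movej(angles): joint-space move.
- gripper_open() and close(): open the fingers fully, or close them until they stop; the grip force is fixed at half the most.
- hold(seconds).
- inverse_kinematics(position, orientation): joint angles nearest the present ones, or None.
- state(): the state.
- get_image(name): name is "scene" or "side" or "wrist"; returns a dict with "frame" (420x560x3 uint8, blue, green, red), "depth" (420x560 float32, m along the optical axis (not along the pixel's ray), 0 where there is no reading), "camera_matrix" (3x3 intrinsics, pixels), "k1" (the pictures are not rectified: a ray, as slopes to the right and down, at radius r is drawn at 1 + k1 r^2 times it, then the intrinsics apply), "view" (4x4, takes a point from world to camera coordinates). Camera axes: x right, y up, looking along -z (the intrinsics and any distortion apply to the point x, -y, -z); pixel columns grow to the right and rows downward; lengths in m; the calibration is good to about 2 mm. A picture is of the moment at which its call begins.
A pose or a line that the arm cannot do raises IKError and nothing moves.
- job_done(): hands the job in; it is judged then, once.
The state is a dict: "time": time; "joint_pos": joint angles; "dq": joint speeds; "joint_torque": joint torques, N m; "ee_pos": TCP position; "ee_rot": TCP orientation; "ft_force": force on the tool from outside, world axes, zero at the start; "moment": the same for the moment, N m; "finger_gap": finger opening in m; "finger_force": force on a finger pad.
Only numpy, scipy, OpenCV 4.12 (cv2) and the standard library are available. Lean on these libraries where they do the work, as an engineer would, in place of code of your own. Each camera call takes 0.05 s, during which the arm holds its last target. There are 200 camera calls.

### The job

Fetch the tealight that stands behind the two little ceramic houses and set it upright in the middle of the round iron candle plate. To get at it, first lift both houses off the wooden display board and stand them on the black tray, and leave them there until the tealight is on the plate; then put each house back upright on the very pad it came from, centred and square to the board as before. Leave the roll of paper tape on the board where it is.

Things in the scene. Friction and masses are not known exactly. Their poses are not given: they have to be found in the camera images.
- house_tall: White ceramic light house, narrower, many windows, high walls: 55 (its x) x 64 (its y) x 134 mm high, 0.13-0.21 kg. Gable walls: upright planes at x = +-27 mm up to the ridge (along x, 127 high, at y = 0); side walls at y = +-32 rise to 95, then the roof slopes in. Grip across the gables (along x) at y = 0, say 95 above its underside. Starts on one cork pad. Origin: centre of underside; z up.
- house_wide: White ceramic light house, broader, few windows, deep roof: 55 (its x) x 78 (its y) x 134 mm high, 0.13-0.21 kg. Gable walls: upright planes at x = +-27 mm up to the ridge (along x, 127 high, at y = 0); side walls at y = +-39 rise to 55, then the roof slopes in. Grip across the gables (along x) at y = 0, say 95 above its underside. Starts on one cork pad. Origin: centre of underside; z up.
- tealight: Tealight, a white wax disc in a round silvery foil cup, 39 mm across, 19 mm high with the wick (the solid cup 15 mm), 15 g. Stands on the bare board behind (on the far side of) one of the houses, about 15 mm clear of it. Origin: centre of the underside; z up.
- tape_roll: Roll of beige paper tape, a flat ring 43 mm across and 15 mm high, lying on the bare board behind the other house. Loose; not to be moved. Origin: centre of the underside; z up.
- board: Dark wooden display board lying on the desk, fixed, 150 mm (its x, away from the robot) by 240 mm (its y) by 8 mm thick. Houses stand on the near half, tealight and tape roll on the far half, 110 mm apart sideways. Origin: centre of the underside.
- pad_left: Cork pad on the board's near half, left as the robot sees it (+y), fixed, 70 x 90 mm and 2 mm thick; its top is 10 mm above the desk. One house stands centred on it (within 5 mm) at the start. Origin: centre of its underside, axes as the board's.
- pad_right: Cork pad like pad_left, on the right (-y) of the board; the other house stands on it at the start. Origin: centre of its underside, axes as the board's.
- tray: Thin black metal tray, fixed on the desk, the side area for the houses: 110 mm (its x) by 230 mm (its y); floor 4 mm above the desk, rims 3 mm wide and 9 mm high along the two long edges (x = +-52 to 55 mm), short ends open. Both houses fit side by side at y = +-55 mm with their x along the tray's. Origin: centre of the underside.
- plate_mid (a point): Centre of the upper face of the round black iron candle plate (fixed on the desk): a flat disc about 3 mm thick, flat for 43 mm round this point, with a thin ring handle at the edge on the -y side of its own frame. The tealight goes here. z up.
There are look-alikes about, which are no part of the job. Leave any blue look-alike of the house_wide alone.

How it is judged:
By the outcome, as a careful person would: the job done as asked, in the order asked, and still so for the second after the job is handed in, with the robot touching nothing.
It also fails if it takes over 141 s, if anything falls off the work surface, if the arm or the gripper's body presses on something with over 40 N, if the wrist force passes 120 N, or if a joint passes its speed limit or range.

## Working session

There is one attempt and no reset: what is moved stays moved. The work goes in short steps, each a Python script; the robot and the scene stay as the last script left them, time stands still between calls to the robot, and variables do not carry over. Pictures are saved under pics/ and viewed, at most 14 in all, crops included, and the job is handed in when it is done.

```bash
mkdir -p pics
cat > h.py <<'E'
from bench import *
import numpy as np, cv2
def grab(n):
    g=get_image(n); np.savez(f'pics/{n}.npz',**{k:np.array(v) for k,v in g.items()}); return g
def cloud(g):
    K=np.array(g['camera_matrix']);k1=float(g['k1']);d=np.array(g['depth']);V=np.array(g['view'])
    h,w=d.shape;u,v=np.meshgrid(np.arange(w),np.arange(h))
    p=cv2.undistortPoints(np.stack([u,v],-1).reshape(-1,1,2).astype(np.float64),K,np.array([k1,0,0,0.])).reshape(h,w,2)
    c=np.stack([p[...,0]*d,-p[...,1]*d,-d],-1)
    P=(c-V[:3,3])@V[:3,:3]
    P[d<=0]=np.nan
    return P
E
python3 - <<'E'
from h import *
for n in ['scene','side','wrist']:
    g=grab(n); cv2.imwrite(f'pics/{n}0.png',g['frame'])
    V=np.array(g['view']);print(n,g['k1'],-V[:3,:3].T@V[:3,3],-V[2,:3],(g['depth']>0).mean())
print(state())
E
```

```text
scene -0.12684681234673587 [-0.14438807  0.01346969  1.22295544] [ 0.46228443 -0.00261994 -0.88672783] 0.9959311224489796
side -0.029361775759205115 [0.50893586 0.44799138 0.8410156 ] [-0.05051893 -0.46912157 -0.88168747] 0.9959141156462585
wrist -0.0847568815837538 [ 0.27939247 -0.53558977  0.38331547] [-0.24997296 -0.09320485 -0.96375639] 0.9958588435374149
{'time': 0.15, 'joint_pos': array([-1.26670659e+00,  9.16477140e-02,  1.23159024e+00, -1.15635135e-05,
        1.81979818e+00, -5.67052579e-02]), 'dq': array([-0.00185707, -0.00156503, -0.00357181,  0.00083096,  0.00178539,
       -0.00081599]), 'joint_torque': array([ 3.12600623e-04, -4.47045422e+01, -4.06907737e+01,  6.99311960e-02,
        2.74805253e-02, -9.85783572e-05]), 'ee_pos': array([ 0.21173945, -0.56117147,  0.22980024]), 'ee_rot': array([-7.15532748e-04,  9.83772450e-01,  1.79419188e-01, -9.46076156e-05]), 'ft_force': array([-0.92522464,  0.1344142 ,  0.42238196]), 'moment': array([-0.02547781,  0.04313644,  0.01067064]), 'finger_force': 0.0, 'finger_gap': 0.08781123149247437}
```

View pics/scene0.png

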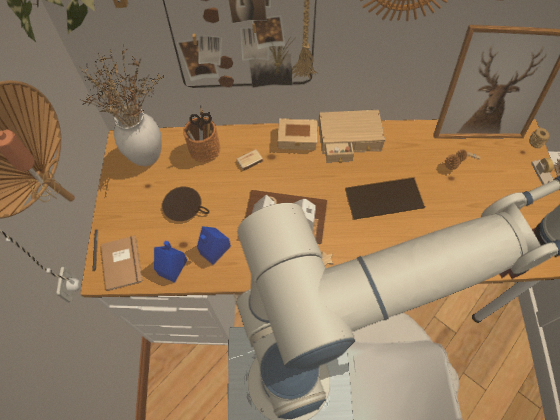

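View pics/side0.png

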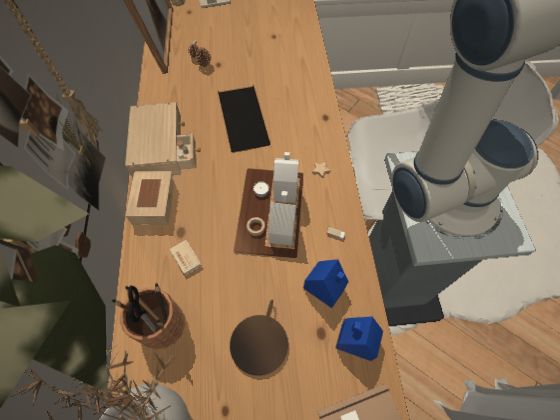

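The side view shows the board around (270,212) with two white houses at (286,182) and (283,222). Behind them are a white disc with a wick at (262,188) and a beige ring at (257,227). The tray is at (244,118) and the plate at (259,345). Blue look-alike houses are at (327,283) and (360,338). I'll confirm in a crop and measure.

```bash
cat > m.py <<'E'
from h import *
g=dict(np.load('pics/side.npz'));P=cloud(g);f=g['frame'];hsv=cv2.cvtColor(f,cv2.COLOR_BGR2HSV)
cv2.imwrite('pics/crop1.png',cv2.resize(f[140:270,210:340],(600,600),interpolation=cv2.INTER_CUBIC))
def box(r0,r1,c0,c1,m):
    k=np.zeros(f.shape[:2],bool);k[r0:r1,c0:c1]=1;return P[k&m&np.isfinite(P[...,2])]
def rect(q,name):
    r=cv2.minAreaRect((q[:,:2]*1000).astype(np.float32));print(name,len(q),'c',np.round(r[0],1),'size',np.round(r[1],1),'ang',round(r[2],1),'z',np.round(np.percentile(q[:,2]*1000,[5,50,95]),1))
V=f.max(2).astype(int);Z=P[...,2]
rect(box(80,155,215,275,(V<55)),'tray')
q=box(305,385,225,295,(V<110)&(Z<.02)&(hsv[...,1]<150));rect(q,'plate')
q=q[:,:2]*1000;print('circ',cv2.minEnclosingCircle(q.astype(np.float32)))
rect(box(165,260,230,308,(V<120)&(Z<.02)),'board')
S=(Z>.03)
for nm,r0,r1 in(('A',140,202),('B',203,255)):
    q=box(r0,r1,262,310,S);rect(q,nm)
    rect(q[q[:,2]>.08],nm+'>80');rect(q[q[:,2]>.12],nm+'>120')
# small things
for nm,(r,c) in dict(tea=(188,262),tape=(227,257)).items():
    q=box(r-12,r+12,c-14,c+12,(Z>.014)&(Z<.035));rect(q,nm);print(cv2.minEnclosingCircle((q[:,:2]*1000).astype(np.float32)))
# top-down render, 1px=0.5mm of labelled heights
E
python3 m.py
```

```text
tray 2225 c [ 534.4 -320.7] size [106.5 230.4] ang 7.8 z [2.7 5.4 8.6]
plate 2797 c [534.2 308.8] size [123.1 123.9] ang 20.9 z [ 1.5  5.4 13.6]
circ ((528.251708984375, 298.44140625), 74.54979705810547)
board 3005 c [472.8  -3.5] size [246.1 168.3] ang 79.2 z [ 1.4  8.8 12.3]
A 990 c [446.4 -26.3] size [123.4  55. ] ang 79.3 z [ 45.  116.6 141.7]
A>80 793 c [446.4 -26.3] size [123.4  55. ] ang 79.3 z [ 87.4 122.7 143.4]
A>120 448 c [445.6 -22.2] size [116.   54.7] ang 83.5 z [121.2 132.8 144.5]
B 957 c [459.8  52.8] size [75.1 55.6] ang 77.1 z [ 40.2  95.6 134.4]
B>80 642 c [461.2  58.1] size [49.9 55.1] ang 76.8 z [ 83.3 110.1 135.1]
B>120 211 c [460.2  55.6] size [15.6 55.9] ang 81.9 z [121.  129.2 137.3]
tea 186 c [495.5 -59.1] size [51.8 50.7] ang 85.1 z [17.9 21.1 24.4]
((492.3631896972656, -57.321197509765625), 32.810489654541016)
tape 160 c [522.4  38.7] size [42.7 42.2] ang 55.3 z [17.  23.3 25.9]
((522.0321044921875, 38.588680267333984), 22.53417205810547)
```

View pics/crop1.png

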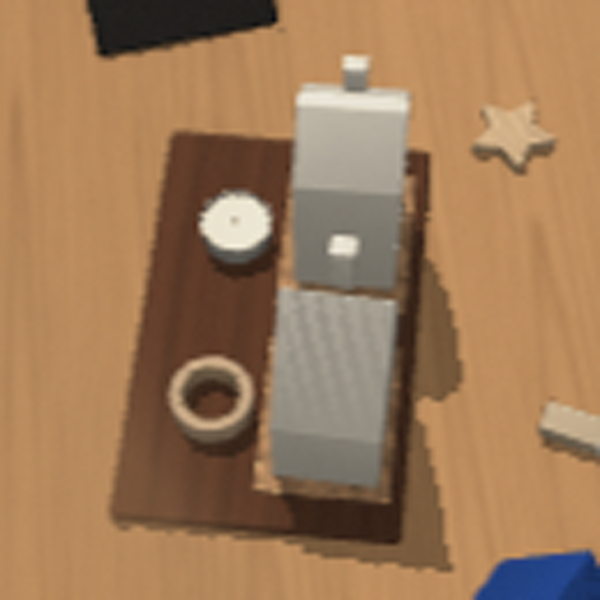

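The crop fits the description. The right house (rows 85–290 in the crop) has high walls and a short roof, so it is house_tall. The left house (290–485) has a deep roof, so it is house_wide. The white disc with a wick at crop (237,225) is the tealight, behind the tall house. The hollow ring at (212,398) is the tape. I'll refine the numbers.

```bash
cat > m2.py <<'E'
exec(open('m.py').read().split("rect(box(80")[0])
import sys
V=f.max(2).astype(int);Z=P[...,2]
rect(box(165,260,230,308,(V<120)&(Z<.012)&(Z>.004)&(hsv[...,1]>100)),'board')
K=g['camera_matrix'];k1=float(g['k1']);W=g['view']
def ray(uv,z):
    p=cv2.undistortPoints(np.array(uv,float).reshape(-1,1,2),K,np.array([k1,0,0,0.])).reshape(-1,2)
    d=np.c_[p[:,0],-p[:,1],-np.ones(len(p))]@W[:3,:3];o=-W[:3,:3].T@W[:3,3]
    return (o+d*((z-o[2])/d[:,2:]))*1000
cr=np.array([[172,133],[430,152],[402,536],[113,518]])*130/600+[210,140]
c=ray(cr-.5,.008);print('corners',np.round(c,1).tolist(),c.mean(0),[np.degrees(np.arctan2(*(c[i]-c[j])[1::-1])) for i,j in((0,1),(3,2),(3,0),(2,1))])
# walls top edges: plan outline per house
for nm,lo,hi,r0,r1 in(('A',.125,.132,140,178),('B',.125,.132,200,255),('Aupper',.06,.132,150,196),('Bupper',.06,.132,206,250)):
    q=box(r0,r1,262,312,(Z>lo)&(Z<hi)); rect(q,nm)
m=((V>150)&(hsv[...,1]<60)).astype(np.uint8);n,l,s,ce=cv2.connectedComponentsWithStats(m)
i=l[187,262];print('tea wax',s[i],ray(ce[i],.008+.015))
b=(hsv[...,0]>100)&(hsv[...,0]<130)&(hsv[...,1]>150)
rect(box(255,312,300,352,b),'blue1');rect(box(312,365,330,390,b),'blue2')
# plate
q=box(305,385,225,295,(V<110)&(hsv[...,1]<150))
pm=((V<110)&(hsv[...,1]<150)).astype(np.uint8);pm[:310]=0;pm[385:]=0;pm[:,:222]=0;pm[:,300:]=0
pm=cv2.morphologyEx(pm,cv2.MORPH_OPEN,np.ones((9,9)));ct=max(cv2.findContours(pm,0,1)[0],key=cv2.contourArea)
e=ray(ct.reshape(-1,2),.003);print('plate ell',cv2.fitEllipse(e[:,:2].astype(np.float32)),cv2.fitEllipse(ct))
pc=np.array(cv2.fitEllipse(e[:,:2].astype(np.float32))[0])/1000
for r in range(0,75,8):
    R=np.hypot(P[...,0]-pc[0],P[...,1]-pc[1])*1000;k=(R>=r)&(R<r+8);print(r,np.round(np.nanmedian(Z[k])*1000,1),np.round(np.nanpercentile(Z[k],95)*1000,1))
tm=(V<55).astype(np.uint8);tm[:80]=0;tm[155:]=0;tm[:,:215]=0;tm[:,275:]=0
ct=max(cv2.findContours(tm,0,1)[0],key=cv2.contourArea);t=ray(ct.reshape(-1,2),.006);print('tray',cv2.minAreaRect(t[:,:2].astype(np.float32)))
E
python3 m2.py
```

```text
board 2477 c [482.4  -7.7] size [241.6 148.1] ang 79.4 z [ 6.2  8.8 11.1]
corners [[532.7, -138.4, 8.0], [387.1, -111.6, 8.0], [430.9, 119.8, 8.0], [576.3, 96.1, 8.0]] [481.74636588  -8.52199363   8.        ] [np.float64(-10.445957079520959), np.float64(-9.255544677686094), np.float64(79.47649763413447), np.float64(79.28938216496606)]
A 118 c [440.3 -56.8] size [32.7 52.5] ang 81.0 z [125.4 128.5 131.4]
B 73 c [460.2  55.5] size [ 7.  51.9] ang 75.1 z [125.4 128.7 131.7]
Aupper 629 c [440.9 -55.4] size [64.2 55. ] ang 79.3 z [ 68.4 111.5 130.1]
Bupper 733 c [461.2  58.2] size [64.  55.6] ang 77.6 z [ 67.3  99.  128.6]
tea wax [253 182  16  12 144] [[500.61389975 -65.19563776  23.        ]]
blue1 1302 c [379.1 203.5] size [55.4 74.5] ang 48.0 z [ 25.8  86.6 126.5]
blue2 1398 c [329.4 324.6] size [53.8 76.3] ang 65.5 z [ 31.5  88.9 126.6]
plate ell ((534.0010375976562, 309.6699523925781), (121.24909973144531, 121.83216094970703), 162.1804656982422) ((258.5924072265625, 345.3092956542969), (57.27775192260742, 60.0549201965332), 15.573005676269531)
0 2.9 5.9
8 3.2 5.5
16 3.3 5.9
24 3.7 5.9
32 4.0 6.6
40 5.2 8.4
48 9.6 12.9
56 11.4 15.3
64 0.6 3.0
72 1.9 697.8
tray ((533.9393310546875, -318.5868225097656), (106.96026611328125, 227.09814453125), 7.861310958862305)
```

Measured in mm: tall house (441,-56), wide house (460.5,56), both at yaw -10.6°. Tray (534,-320), yaw 7.9°. Plate about (534,311), with a rim rising to about 11. Now moving the tall house.

```bash
cat >> h.py <<'E'
from scipy.spatial.transform import Rotation as R
def down(deg):
    a=np.radians(deg);y=np.array([np.cos(a),np.sin(a),0]);z=np.array([0,0,-1.]);x=np.cross(y,z)
    q=R.from_matrix(np.c_[x,y,z]).as_quat();return q[[3,0,1,2]]
def rep(t=''):
    s=state();print(t,'t',round(s['time'],1),'p',np.round(s['ee_pos']*1000,1),'gap',round(s['finger_gap']*1000,1),'ff',round(float(s['finger_force']),1),'F',np.round(s['ft_force'],1),'q6',round(s['joint_pos'][5],2));return s
def pick(x,y,yaw,z,up=.10,sp=.12):
    move_to([x,y,z+up],down(yaw)); move_l([x,y,z],sp); rep('at'); close(); s=rep('grip'); move_l([x,y,z+up],.15); rep('up')
def place(x,y,yaw,z,up=.10):
    move_to([x,y,z+up],down(yaw)); move_l([x,y,z+.015],.15); move_l([x,y,z],.04); rep('down'); gripper_open(); rep('open'); move_l([x,y,z+up],.2)
E
python3 - <<'E'
from h import *
pick(.441,-.056,-10.6,.094)
place(.5415,-.3745,7.9,.0885)
rep()
g=grab('side');cv2.imwrite('pics/side1.png',g['frame'][60:270,190:400])
cv2.imwrite('pics/s1.png',np.hstack([cv2.resize(g['frame'][80:260,190:340],(500,600)),cv2.resize(grab('scene')['frame'][150:260,200:460],(300,127)).repeat(1,0) if 0 else np.zeros((600,1,3),np.uint8)]))
E
```

```text
at t 3.1 p [441.5 -56.1  94.9] gap 88.0 ff 0.0 F [ 0.2 -0.4  0.4] q6 -0.02
grip t 3.7 p [441.  -56.   94.2] gap 54.9 ff 30.0 F [-1.4 -0.3  1. ] q6 -0.02
up t 4.6 p [440.6 -55.9 192.8] gap 55.2 ff 29.9 F [-0.1 -0.2 -2. ] q6 -0.02
down t 7.1 p [ 541.4 -374.4   88.1] gap 55.1 ff 30.0 F [ 0.7  0.4 -1.6] q6 -0.79
open t 7.8 p [ 541.5 -374.5   88.6] gap 87.9 ff 0.0 F [0.1 0.1 0.7] q6 -0.79
 t 8.4 p [ 541.3 -374.4  187.3] gap 87.8 ff 0.0 F [-0.3 -1.  -0.8] q6 -0.79
```

View pics/s1.png

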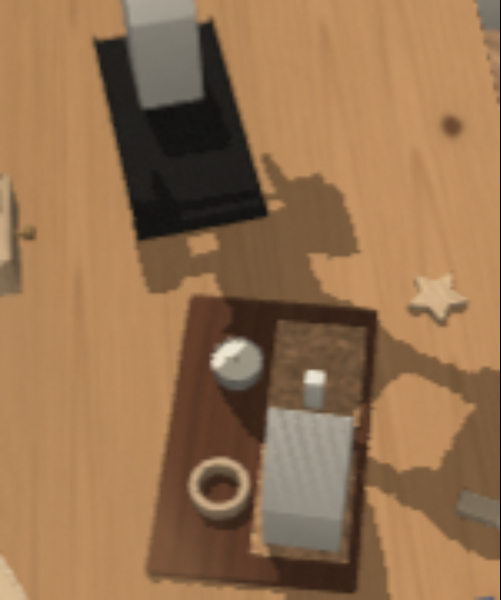

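The tall house stands upright on the tray at (165,50) in the crop, and the tealight (237,362) and tape (220,488) haven't moved. Now the wide house.

Run:
```python
from h import *
pick(.4605,.056,-10.6,.094)
place(.5265,-.2655,7.9,.0885,up=.12)
rep()
movej([-1.267, 0.091, 1.231, 0, 1.82, -0.057])
g=grab('side');cv2.imwrite('pics/s2.png',cv2.resize(g['frame'][60:400,190:400],None,fx=1.75,fy=1.75))
g2=grab('scene');cv2.imwrite('pics/s3.png',cv2.resize(g2['frame'][150:300,140:460],None,fx=2.4,fy=2.4))
```

```text
at t 11.1 p [461.   56.   94.9] gap 87.8 ff 0.0 F [ 1.6 -0.2  1.1] q6 0.23
grip t 11.7 p [460.6  56.   94.1] gap 55.1 ff 29.7 F [-0.1  0.3  0.5] q6 0.23
up t 12.5 p [460.1  56.  192.7] gap 54.8 ff 29.7 F [ 0.2  0.2 -2.2] q6 0.23
down t 15.1 p [ 526.4 -265.4   88.2] gap 55.5 ff 29.7 F [-0.1  0.5 -2.2] q6 -0.66
open t 15.8 p [ 526.5 -265.5   88.5] gap 87.7 ff 0.0 F [-0.2  0.7 -0.5] q6 -0.66
 t 16.5 p [ 526.2 -265.3  207.1] gap 88.1 ff 0.0 F [-1.8 -0.4 -0.7] q6 -0.66
```

View pics/s2.png

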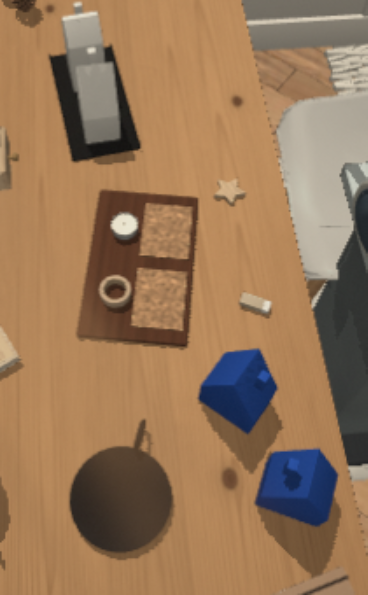

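View pics/s3.png

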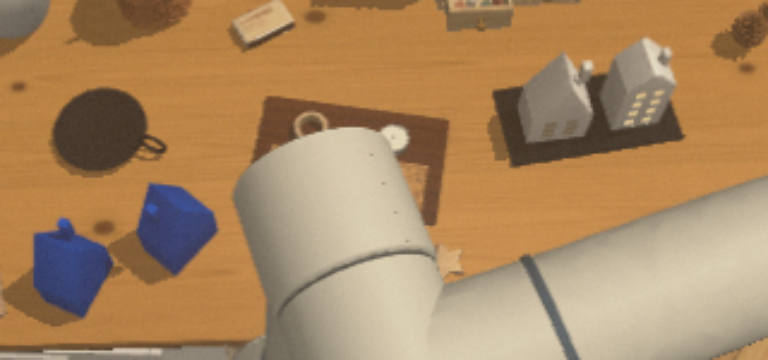

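Both houses stand upright on the tray, at about (98,100) and (83,35) in the side crop. Both pads, at (166,231) and (159,299), are now clear, as is the tealight at (124,226). I'll measure pads, tealight, plate and tray houses from side and wrist views.

```bash
cat > m3.py <<'E'
from h import *
def mk(g):
    K=np.array(g['camera_matrix']);k1=float(g['k1']);W=np.array(g['view'])
    def ray(uv,z):
        p=cv2.undistortPoints(np.array(uv,float).reshape(-1,1,2),K,np.array([k1,0,0,0.])).reshape(-1,2)
        d=np.c_[p[:,0],-p[:,1],-np.ones(len(p))]@W[:3,:3];o=-W[:3,:3].T@W[:3,3]
        return (o+d*((z-o[2])/d[:,2:]))*1000
    return ray
def near(P,xy,r): return np.hypot(P[...,0]-xy[0],P[...,1]-xy[1])<r
def big(m,o=3):
    m=cv2.morphologyEx(m.astype(np.uint8),cv2.MORPH_OPEN,np.ones((o,o)))
    c=cv2.findContours(m,0,cv2.CHAIN_APPROX_NONE)[0]
    return max(c,key=cv2.contourArea).reshape(-1,2) if c else None
def analyse(g,what):
    f=g['frame'];P=cloud(g);ray=mk(g);hsv=cv2.cvtColor(f,cv2.COLOR_BGR2HSV);Z=P[...,2];V=f.max(2).astype(int)
    pr=lambda n,r:print(n,np.round(r[0],1),np.round(r[1],1),np.round(r[2],1))
    if 'board' in what:
        for n,xy in(('padR',(.441,-.056)),('padL',(.4605,.056))):
            k=near(P,xy,.07)&(V>115)&(Z<.03)&(Z>.005)&(hsv[...,1]>60)
            c=big(k);pr(n,cv2.minAreaRect(ray(c,.010)[:,:2].astype(np.float32)))
        c=big(near(P,(.482,-.008),.16)&(Z>.004)&(Z<.03));pr('board',cv2.minAreaRect(ray(c,.008)[:,:2].astype(np.float32)))
        c=big(near(P,(.5006,-.0652),.03)&(V>150)&(hsv[...,1]<70),1);pr('wax',cv2.fitEllipse(ray(c,.022)[:,:2].astype(np.float32)))
        q=P[near(P,(.5006,-.0652),.03)&(Z>.015)];pr('teadepth',cv2.minAreaRect((q[:,:2]*1000).astype(np.float32)))
    if 'plate' in what:
        k=near(P,(.534,.311),.075)&(V<110)&(hsv[...,1]<160)&(Z<.03)
        c=big(k,9);pr('plate@11',cv2.fitEllipse(ray(c,.011)[:,:2].astype(np.float32)))
        m=cv2.morphologyEx(k.astype(np.uint8),cv2.MORPH_OPEN,np.ones((9,9)))>0;q=P[m];pr('plate depth',cv2.minAreaRect((q[:,:2]*1000).astype(np.float32)))
        q=P[near(P,(.534,.311),.07)];A=q[(q[:,2]>.0095)&(q[:,2]<.02)]
        # circle through rim
        s=np.linalg.lstsq(np.c_[2*A[:,:2],np.ones(len(A))],(A[:,:2]**2).sum(1),rcond=None)[0];print('rim fit',np.round(s[:2]*1000,1),np.sqrt(s[2]+s[:2]@s[:2])*1000)
        for r in range(0,72,6):
            k=(np.hypot(P[...,0]-s[0],P[...,1]-s[1])*1000//6==r//6);print(r,np.round(np.nanmedian(Z[k])*1000,1),end=';')
        print()
    if 'tray' in what:
        for n,xy in(('tall',(.5415,-.3745)),('wide',(.5265,-.2655))):
            q=P[near(P,xy,.055)&(Z>.05)&(Z<.134)];pr(n,cv2.minAreaRect((q[:,:2]*1000).astype(np.float32)))
            q=q[q[:,2]>.124];pr(n+' ridge',cv2.minAreaRect((q[:,:2]*1000).astype(np.float32)))
E
python3 - <<'E'
from m3 import *
analyse(dict(np.load('pics/side.npz')),['board','plate','tray'])
move_to([.43,-.03,.36],down(-10.6));hold(.3);g=grab('wrist');cv2.imwrite('pics/w1.png',g['frame'])
rep();print('wrist');
try: analyse(g,['board'])
except Exception as e: print(e)
E
```

```text
padR [440.4 -57.4] [90.3 71.6] 78.1
padL [461.1  50.8] [90.4 71.8] 78.9
board [483.5  -7.8] [240.8 149.6] 79.1
wax [500.7 -66.1] [33.3 36.5] 94.1
teadepth [502.6 -65. ] [39.6 35.5] 85.3
plate@11 [535.  310.1] [114.6 117.8] 14.8
plate depth [535.4 310.6] [117.3 119.2] 85.0
rim fit [533.8 310.3] 56.00813314632746
0 3.4;6 3.1;12 3.4;18 3.7;24 4.1;30 3.9;36 4.0;42 5.7;48 9.2;54 12.2;60 0.9;66 0.6;
tall [ 540.  -371.3] [55.1 64. ] 8.2
tall ridge [ 540.2 -375.5] [54.6 31.2] 4.5
wide [ 524.7 -270.2] [54.2 78.5] 5.6
wide ridge [ 523.7 -272.5] [36.6 41.7] 59.4
 t 20.7 p [430.  -30.3 359.9] gap 87.5 ff 0.0 F [-1.   0.8 -0.6] q6 0.04
wrist
padR [451.8 -54.1] [132.2 107.6] 79.4
padL [473.6  46.2] [124.7 111.3] 76.7
board [481.4  -7.8] [237.8 149.3] 78.9
wax [500.2 -65.2] [38.3 38.5] 104.9
teadepth [500.8 -65.4] [38.1 38. ] 82.6
```

View pics/w1.png

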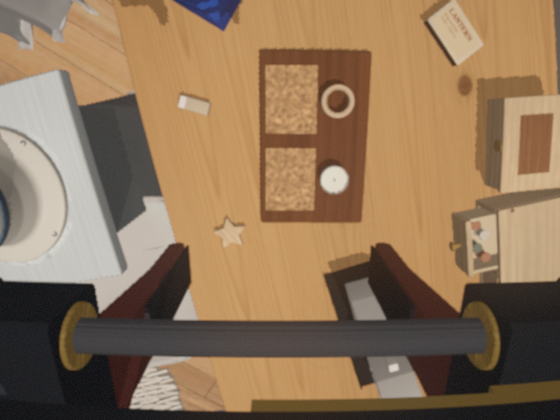

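The wrist view shows both pads, at (291,100) and (290,180), the tealight at (334,180) and the tape at (338,101). I'll tighten the pad mask, then look straight down at the tray houses and the plate.

Run:
```python
from m3 import *
g=dict(np.load('pics/wrist.npz'));f=g['frame'];ray=mk(g)
V=f.max(2);b=V[52:220,262:362];t,_=cv2.threshold(b.copy().reshape(1,-1),0,255,cv2.THRESH_OTSU);print('otsu',t)
for n,(r0,r1,c0,c1) in dict(L=(58,140,258,323),R=(142,218,258,321)).items():
    m=np.zeros(V.shape,bool);m[r0:r1,c0:c1]=V[r0:r1,c0:c1]>t-10
    Pz=cloud(g)[...,2];m&=(Pz>.006)
    m=cv2.morphologyEx(m.astype(np.uint8),cv2.MORPH_CLOSE,np.ones((3,3)))
    r=cv2.minAreaRect(ray(big(m),.010)[:,:2].astype(np.float32));print('pad',n,np.round(r[0],1),np.round(r[1],1),round(r[2],1))
move_to([.50,-.24,.40],down(-10.6));hold(.3);g=grab('wrist');w2=g['frame']
np.savez('pics/wt.npz',**{k:np.array(v) for k,v in g.items()})
print(-np.array(g['view'])[:3,:3].T@np.array(g['view'])[:3,3]);analyse(g,['tray'])
move_to([.48,.37,.36],down(-10.6));hold(.3);g=grab('wrist')
np.savez('pics/wp.npz',**{k:np.array(v) for k,v in g.items()})
cv2.imwrite('pics/w2.png',np.hstack([cv2.resize(w2,(400,300)),cv2.resize(g['frame'],(400,300))]))
try: analyse(g,['plate'])
except Exception as e: print(e)
rep()
```

```text
otsu 151.0
pad L [461.   51.9] [90.8 70.2] 78.9
pad R [440.1 -56.6] [90.2 71.3] 78.8
[ 0.51244309 -0.16702158  0.55424855]
tall [ 541.4 -374.9] [55.2 65.4] 8.0
tall ridge [ 541.2 -376.7] [54.  27.2] 10.7
wide [ 525.5 -270.7] [55.1 78. ] 5.3
wide ridge [ 526.2 -277.6] [54.6 22.7] 6.4
plate@11 [532.4 311.4] [113.  116.2] 28.7
plate depth [533.2 311.9] [117.4 118.5] 79.3
rim fit [532.9 311.3] 57.44635933694752
0 2.7;6 2.8;12 2.7;18 2.8;24 2.8;30 3.0;36 3.3;42 352.7;48 358.4;54 388.0;60 393.4;66 455.7;
 t 24.5 p [480.2 369.7 360. ] gap 87.8 ff 0.0 F [-0.3 -0.6  0.3] q6 0.79
```

View pics/w2.png

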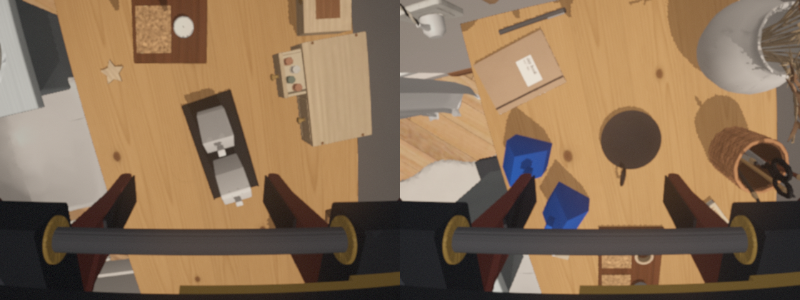

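Both houses are upright on the tray, and the plate (630,138 in the right half) is clear. Next: fix the houses' yaw and ridge from roof planes, then grip the tealight high on its cup so the open fingers clear the plate rim, and place it.

```bash
cat >> m3.py <<'E'
def roof(g,xy,lo,yaw0):
    P=cloud(g);Z=P[...,2];a=np.radians(yaw0);c=np.array(xy);res=[]
    d=P[...,:2]-c;X=d[...,0]*np.cos(a)+d[...,1]*np.sin(a);Y=-d[...,0]*np.sin(a)+d[...,1]*np.cos(a)
    for s in(1,-1):
        k=(abs(X)<.021)&(s*Y>.008)&(s*Y<.035)&(Z>lo)&(Z<.122)&(s*Y<.04)
        q=np.c_[X[k],Y[k],Z[k]]
        for _ in range(5):
            A=np.c_[q[:,:2],np.ones(len(q))];w=np.linalg.lstsq(A,q[:,2],rcond=None)[0];e=abs(A@w-q[:,2]);q=q[e<max(.003,2*e.mean())]
        res.append(w);print('  roof',s,len(q),'slope',np.round(w[:2],2),'rot',np.round(np.degrees(np.arctan2(-s*w[0],-s*w[1])),1))
    w1,w2=res;d=w1-w2;print('  ridge y at x=0 (mm)',np.round(-d[2]/d[1]*1000,1),'ridge yaw',np.round(yaw0+np.degrees(np.arctan(-d[0]/d[1])),1))
E
python3 - <<'E'
from m3 import *
for nm in('wt','side'):
    g=dict(np.load(f'pics/{nm}.npz'));print(nm)
    try:
        roof(g,(.5415,-.3745),.102,7.9);roof(g,(.5265,-.2655),.065,7.9)
    except Exception as e: print(e)
pick(.5005,-.0655,-10.6,.026,up=.15)
place(.5338,.3109,30,.0215,up=.15)
g=grab('wrist');cv2.imwrite('pics/w3.png',cv2.resize(g['frame'][100:320,150:440],None,fx=1.3,fy=1.3))
g=grab('side');f=g['frame'];cv2.imwrite('pics/s4.png',cv2.resize(f[280:410,190:340],None,fx=4,fy=4)) 
rep()
E
```

```text
wt
  roof 1 573 slope [ 0.   -1.09] rot -0.1
  roof -1 126 slope [-0.01  1.11] rot -0.8
  ridge y at x=0 (mm) -1.4 ridge yaw 8.3
  roof 1 712 slope [-0.07 -1.83] rot 2.1
  roof -1 265 slope [0.07 1.86] rot 2.3
  ridge y at x=0 (mm) -5.7 ridge yaw 5.7
side
  roof 1 122 slope [ 0.  -0.9] rot -0.0
  roof -1 0 slope [0. 0.] rot 0.0
  ridge y at x=0 (mm) 145.1 ridge yaw 7.9
  roof 1 190 slope [-0.02 -1.64] rot 0.6
  roof -1 8 slope [-0.32  0.17] rot -62.4
  ridge y at x=0 (mm) -2.7 ridge yaw 17.5
at t 27.6 p [501.1 -65.6  27. ] gap 87.7 ff 0.0 F [-0.5 -0.9 -0.2] q6 -0.01
grip t 28.4 p [500.5 -65.5  26. ] gap 37.8 ff 30.0 F [-0.1 -0.2  0.6] q6 -0.01
up t 29.6 p [500.  -65.4 174.7] gap 37.8 ff 30.0 F [-0.8  0.5 -0.9] q6 -0.01
down t 32.6 p [533.6 310.8  21.1] gap 37.8 ff 30.0 F [ 0.7 -0.3  1.1] q6 -0.05
open t 33.5 p [533.8 310.9  21.5] gap 87.9 ff 0.0 F [ 0.7 -0.4 -0.5] q6 -0.05
 t 34.5 p [533.1 310.5 169.1] gap 87.7 ff 0.0 F [-0.6  0.4 -0.3] q6 -0.05m3.py:45: RuntimeWarning: Mean of empty slice.
  A=np.c_[q[:,:2],np.ones(len(q))];w=np.linalg.lstsq(A,q[:,2],rcond=None)[0];e=abs(A@w-q[:,2]);q=q[e<max(.003,2*e.mean())]
  ret = ret.dtype.type(ret / rcount)
```

View pics/s4.png

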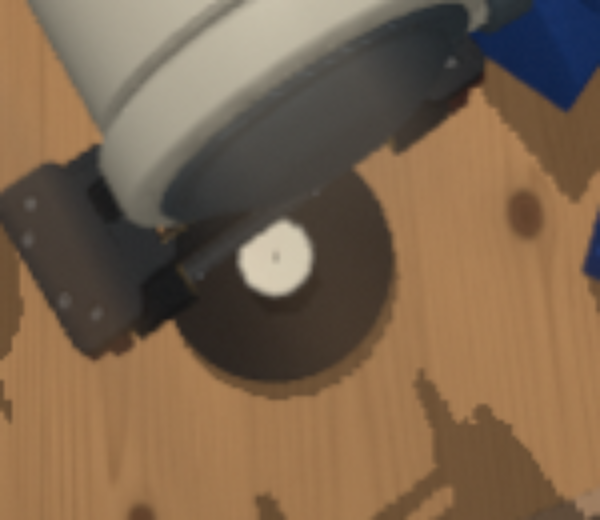

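The tealight sits upright and near the centre of the plate. Now returning the wide house to pad_left, then the tall one to pad_right.

Run:
```python
from m3 import *
pick(.5264,-.2708,5.7,.088,up=.12)
place(.46105,.0514,-11,.0943,up=.10)
pick(.5415,-.3754,8.1,.088,up=.12)
place(.44025,-.057,-11,.0943,up=.12)
move_to([.46,-.10,.42],down(-11));hold(.3);g=grab('wrist')
w=g['frame'];np.savez('pics/wf.npz',**{k:np.array(v) for k,v in g.items()})
roof(g,(.44025,-.057),.108,-11);roof(g,(.46105,.0514),.07,-11)
P=cloud(g);Z=P[...,2]
for n,xy in(('tall',(.44025,-.057)),('wide',(.46105,.0514))):
    q=P[near(P,xy,.052)&(Z>.055)&(Z<.139)];print(n,cv2.minAreaRect((q[:,:2]*1000).astype(np.float32)))
movej([-1.267, 0.091, 1.231, 0, 1.82, -0.057]);hold(.3)
g=grab('side');f=g['frame'];ray=mk(g);hsv=cv2.cvtColor(f,cv2.COLOR_BGR2HSV);P=cloud(g)
c=big(near(P,(.534,.311),.035)&(f.max(2)>140)&(hsv[...,1]<70),1);print('tea',cv2.fitEllipse(ray(c,.017)[:,:2].astype(np.float32)))
analyse(g,['plate'])
cv2.imwrite('pics/f.png',np.hstack([cv2.resize(w,(460,345)),cv2.resize(f[130:400,190:400],(268,345))]));rep()
```

```text
at t 37.7 p [ 526.9 -271.1   89.2] gap 88.0 ff 0.0 F [-1.   0.2  0.7] q6 -0.63
grip t 38.3 p [ 526.4 -270.8   88.1] gap 54.5 ff 30.0 F [-0.1  0.1  0.5] q6 -0.63
up t 39.3 p [ 526.  -270.6  206.5] gap 54.8 ff 30.0 F [-0.5 -0.5 -2.4] q6 -0.63
down t 41.8 p [460.9  51.4  94.1] gap 54.8 ff 30.0 F [-0.4 -0.7 -2.2] q6 0.23
open t 42.5 p [461.   51.4  94.3] gap 88.0 ff 0.0 F [0.1 0.2 0. ] q6 0.23
at t 45.9 p [ 542.  -375.7   89.3] gap 87.6 ff 0.0 F [0.3 0.3 0. ] q6 -0.8
grip t 46.5 p [ 541.5 -375.4   88.1] gap 54.9 ff 30.0 F [ 1.  -0.3 -0.3] q6 -0.8
up t 47.4 p [ 541.2 -375.1  206.4] gap 55.4 ff 30.0 F [ 0.1 -0.2 -2.9] q6 -0.8
down t 50.1 p [440.1 -56.9  94. ] gap 54.8 ff 30.0 F [-0.4 -0.1 -1.8] q6 -0.01
open t 50.8 p [440.2 -57.   94.3] gap 87.8 ff 0.0 F [-0.2  0.1 -0.4] q6 -0.01
  roof 1 351 slope [-0.   -1.05] rot 0.1
  roof -1 216 slope [0.01 1.07] rot 0.4
  ridge y at x=0 (mm) -0.3 ridge yaw -11.3
  roof 1 475 slope [-0.   -1.88] rot 0.1
  roof -1 717 slope [0.01 1.85] rot 0.2
  ridge y at x=0 (mm) -0.3 ridge yaw -11.2
tall ((439.0960998535156, -57.079986572265625), (63.864742279052734, 54.39667892456055), 78.88858795166016)
wide ((459.7700500488281, 50.656410217285156), (77.41940307617188, 54.8524284362793), 78.77393341064453)
tea ((533.8255615234375, 310.7915954589844), (36.175437927246094, 36.979759216308594), 179.91883850097656)
plate@11 [533.8 311.3] [119.8 119.9] 15.6
plate depth [534.9 311.5] [119.1 121.3] 83.9
rim fit [533.9 310.9] 48.46583780656556
0 15.6;6 15.8;12 15.9;18 3.9;24 3.7;30 3.8;36 4.0;42 5.8;48 9.1;54 12.3;60 0.8;66 0.8;
 t 55.1 p [ 212.  -561.1  230.7] gap 88.1 ff 0.0 F [-0.6 -0.2  0. ] q6 -0.06
```

View pics/f.png

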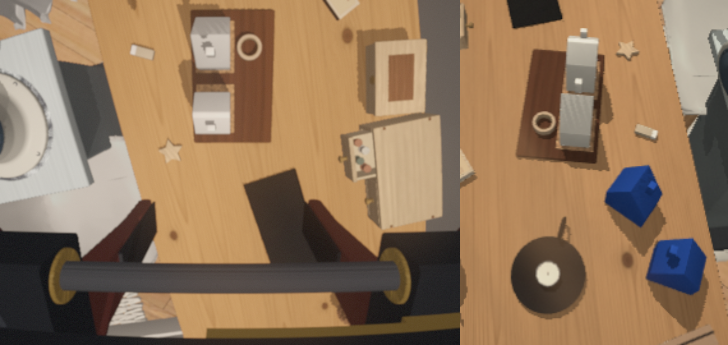

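Both houses stand upright and square on their own pads, at (212,45) and (212,113), within about 1 mm of centre. The tape (250,47) hasn't moved, and the tealight (547,273) is within about 0.5 mm of the plate's centre. Handing in.

```bash
python3 -c "
from bench import *
print(job_done())"
```

```text
the job is handed in; nothing more can be done
None
```

The job is handed in at about 55 s: the tealight is upright in the middle of the iron plate, both houses are back on their own pads, centred and square, and the tape roll was left where it was.

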